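# Level the glass worker's marver plate with a wedge

## Robot

A 7-joint arm with a two-finger parallel gripper is mounted at the origin on the work surface. World frame = base frame: x ahead of the robot, y to its left, z up, the work surface at z = 0. Lengths are in mm, angles in rad, forces in N, time in s.
With the tool pointing down it reaches from about 400 to 850 mm from the base axis. Payload 4.5 kg.
Tool frame: the origin (TCP) lies at the very end of the fingers, on their centre line; the grasp point (between the pads) lies 19 mm behind it (bot.hold_point_z is the distance from the TCP to the grasp point, in mm); z points along the fingers, y is the line along which they close (so a half turn about z gives the same grasp; the last joint's range is limited). The gripper opens to 88 mm and grips with 3 to 60 N. Pads are 18 mm wide; open, the fingers measure 123 mm over their backs; the gripper's body (75 mm by 187 mm) begins 45 mm behind the grasp point.
Start: joints at [-1.28, 0.689, -0.195, 1.565, 0.157, 0.902, -0.215], TCP at [158.721, 604.534, 238.743] pointing down, gripper open.
Joint ranges: [-3.01, 3.01], [-0.46, 2.08], [-1.47, 1.51], [0.13, 2.56], [-1, 4.14], [0.04, 2.09], [-2.66, 2.66]. Speed limits (rad/s): [2.57, 2.57, 3.14, 3.14, 3.14, 3.14, 3.14].

## Interface

Orientations are given as a rotation vector (axis times angle).
In Python, from plant import bot, snapshot, order, spot_in gives the robot as it stands. The module is installed in compiled form; this text tells all that it offers.
- The arm moves only by the tool step_arm, never from a script. Its argument "series" is a list of rows, each a list of 3 entries, a list of its own where there are three numbers: the shift along the tool's x, y, z in cm, then the turn, a rotation vector about the tool's x, y, z in degrees, then the closure, from -1 (fully open) to 1 (shut). In form: [[[tx, ty, tz], [ax, ay, az], fingers], ...]. A call has 1 to 8 rows; each row is the pose to reach, as a shift and turn from the pose commanded when the call began, along the tool's axes at that moment; what a row does not reach only later rows make up. A row lasts 1/10 s, in which the tool goes at most 50 mm and 8.59 degrees, less where a joint would pass 70% of its speed; a pose out of reach is approached as far as the arm can. A call with a gripper value outside its range is refused whole. The fingers move at their own pace and stop on an object; "force" is the grip in N (left out, the last holds). Time passes only in rows, so rows that repeat a pose let the fingers close. It gives the time, the measured TCP pose, the force, the opening and the grip force at its end, in the units of the state.
- bot.state(): the state, without advancing time (a new reading comes with each control period).
- snapshot(name): name is "side" or "top" or "wrist"; returns a dict with "pixels" (400x640x3 uint8, red, green, blue), "fx", "fy", "cx", "cy" (pixels), "dist_coeffs" ([k1, k2, p1, p2, k3] as OpenCV has them; the pictures are not rectified), "R" (3x3) and "t" (3): a world point X has camera coordinates R X + t. Camera axes: x right, y down, z forward; pixel columns grow to the right and rows downward; lengths in mm; the calibration is good to about 2 mm. A picture is of the moment at which its call begins. There is no depth.
- order.job_done(): hands the job in; it is judged then, once.
Trained networks look in a picture, given as the dict that the camera call returned (one of the last four; its "shot" number tells which), for a name from the list of things; names that differ only in an ending like _2 or _b are one class to them, and where a whole thing is asked for, a point or a joint stands for the part that bears it (a point fixed in the world has none). Each returns a list of dicts, best first, with "score" (0 to 1); they miss things now and then, are a little off and sometimes report something else, mostly with a low value. They report only what shows in the picture. A call takes as long as a camera call. They do not tell look-alikes from the thing itself.
- spot_in(picture, label): "at" ([column, row] in pixels, amid what is visible of it).
The state is a dict: "t": time; "joint_pos": joint angles; "qd": joint speeds; "joint_efforts": joint torques, N m; "ee_pos": TCP position; "eef_rot": TCP orientation; "ft_force": force on the tool from outside, world axes, zero at the start; "ft_torque": the same for the moment, N m; "grip_width": finger opening in mm; "gripper_force": force on a finger pad.
Only numpy, scipy, OpenCV 4.12 (cv2) and the standard library are available. Lean on these libraries where they do the work, as an engineer would, in place of code of your own. Each camera call takes 0.05 s, during which the arm holds its last target. There are 200 camera calls.

## Task

The black graphite marver plate leans down at the corner nearest the robot. First move the round brush puck that stands in front of that corner onto the cork mat, upright; then push the wooden wedge, thin end first, under the brass foot of the low corner until the red ball of the level on the plate rests between its two black lines, and leave the wedge there carrying the corner. Lift the plate with the wedge alone, not with the gripper, and leave everything else on the bench where it is.

Things in the scene. Friction and masses are not known exactly. Their poses are not given: they have to be found in the camera images.
- corner_ground (a point): Point on the bench straight below the brass foot of the plate's low corner (z = 0). Its +x axis points horizontally from the foot in under the plate, towards the plate's hinge, which lies 165 mm along it: the wedge goes in along +x, and the bench is clear for 110 mm under the plate. Its y axis is parallel to the hinge. Fixed; place and yaw (up to 0.5 rad either way) vary.
- marver: Black square graphite plate, 200 x 200 x 12 mm, about 0.95 kg, set cornerwise, hinged on two steel posts. Origin on the hinge axis, in the plane of its underside, 165 mm from the foot; axes as corner_ground when level. The low corner overhangs the foot by 16 mm; the plate's centre is 40 mm from the hinge towards -x, its side corners 141 mm either side of that centre. Starts about 0.06 rad low.
- foot (a point): Lowest point of the brass ball foot (16 mm diameter) under the plate's low corner, 10 mm below the plate's underside. It swings up freely with the plate and presses down with about 2.7 N. With the plate level it is 17 to 22 mm above the bench (this varies from start to start); at the start about 10 mm less.
- level_ball (a joint): Red ball, 14 mm diameter, in the yellow level (112 x 34 mm, 26 mm high) amid the plate: travel in m from the level's middle, along the line from hinge to foot. Positive: it lies on the foot's side, the foot corner is low; negative: it is high. 2.8 mm per 1 mm of foot height; settles in about 1 s. Black lines 13 mm either side of the middle: the ball is wholly between them within 6 mm of zero.
- wedge_grip (a point): Centre of grasp, 30 mm above the underside, of the loose pale wooden wedge (90 g). The grip block at its thick end is 34 mm long (x), 24 mm wide (y), 46 mm high, this point being on its middle axis. +x points to the thin end: the ramp, 32 mm wide, falls straight from 30 mm high at x = 17 mm to 4 mm high at x = 137 mm, the tip. It lies flat on the bench.
- puck_center (a point): Centre (half-way up) of the loose dark round brush puck, 44 mm diameter, 42 mm high, with a ring of brass bristles 8 mm higher on its top, 0.14 to 0.28 kg. Stands on the bench in front of the low corner.
- puck: The same brush puck; origin at the centre of its underside.
- wedge: The same wooden wedge; origin below wedge_grip, on its underside; x towards the thin end.
- mat_top (a point): Centre of the upper face of the round cork mat, 96 mm diameter, 4 mm thick, fixed on the bench.
- tin: Bystander: open tin can, 68 mm diameter, 100 mm high, beside the wedge's path; origin at the centre of its underside.
- jar: Bystander: amber glass jar, 56 mm diameter, 75 mm high, on the other side of the wedge's path; origin at the centre of its underside.
- thin_wedge: Bystander: small blue plastic wedge, 109 mm long, only 10 mm high at its ramp's thick end, too low to level the plate; origin under its grip block.
- hammer: Bystander: hammer lying on the bench, 240 mm long.
- file: Bystander: green-handled hand tool lying on the bench, 240 mm long.
Things that resemble listed ones, but are neither listed nor needed, are in the scene too. Leave any blue or pink look-alike of the wedge alone.

How it is judged:
By the outcome, as a careful person would: the job done as asked, in the order asked, and still so for the second after the job is handed in, with the robot touching nothing.
It also fails if it takes over 72 s, if anything falls off the work surface, if the arm or the gripper's body presses on something with over 40 N, if the wrist force passes 120 N, or if a joint passes its speed limit or range.

## Working session

There is one attempt and no reset: what is moved stays moved. The work goes in short steps, Python scripts to look and compute and a tool call to move; the robot and the scene stay as the last step left them, time stands still between calls to the robot, and variables do not carry over. Pictures are saved under pics/ and viewed, at most 10 in all, crops included, and the job is handed in when it is done.

Besides the shell and the picture viewer there is one more tool, called after "Call:" by a JSON object that holds its "name" and its "arguments", one argument or row to a line. step_arm: Moves the arm, as the interface text tells. Its arguments: {"type":"object","properties":{"series":{"type":"array","items":{"type":"array"}},"force":{"type":"number"}},"required":["series"]}

```bash
mkdir -p pics
cat > h.py <<'E'
import numpy as np, cv2, json
from plant import bot, snapshot, order, spot_in
from scipy.spatial.transform import Rotation as Ro
def K(p): return np.array([[p['fx'],0,p['cx']],[0,p['fy'],p['cy']],[0,0,1.]])
def ray(p,uv):
    n=cv2.undistortPoints(np.array([[uv]],float),K(p),np.array(p['dist_coeffs'],float))[0,0]
    R=np.array(p['R']);t=np.array(p['t'])
    return -R.T@t, R.T@np.array([n[0],n[1],1.])
def atz(p,uv,z):
    o,d=ray(p,uv); return o+d*(z-o[2])/d[2]
def proj(p,X):
    r,_=cv2.Rodrigues(np.array(p['R'],float))
    return cv2.projectPoints(np.array(X,float).reshape(-1,1,3),r,np.array(p['t'],float),K(p),np.array(p['dist_coeffs'],float))[0][:,0]
def save(p,n,box=None,s=1):
    im=cv2.cvtColor(p['pixels'],cv2.COLOR_RGB2BGR)
    if box: im=im[box[1]:box[3],box[0]:box[2]]
    cv2.imwrite('pics/'+n+'.png',cv2.resize(im,None,fx=s,fy=s,interpolation=cv2.INTER_CUBIC))
def tri(rs):
    A=np.zeros((3,3));b=np.zeros(3)
    for o,d in rs:
        d=d/np.linalg.norm(d);M=np.eye(3)-np.outer(d,d);A+=M;b+=M@o
    return np.linalg.solve(A,b)
E
cat > a.py <<'E'
from h import *
s=bot.state();print({k:np.round(v,3).tolist() for k,v in s.items()})
for c in ['top','side']:
    p=snapshot(c);save(p,c+'0',s=1.25)
    print(c,np.round(-np.array(p['R']).T@np.array(p['t'])),np.round(p['R'],2).tolist())
    for l in ['puck','puck_center','wedge','wedge_grip','mat_top','foot','corner_ground','marver','level_ball','tin','jar','thin_wedge','hammer','file']:
        r=spot_in(p,l); print(l,[(np.round(x['at']).tolist(),round(x['score'],2),np.round(atz(p,x['at'],20)[:2]).tolist()) for x in r[:4]])
E
python3 a.py
```

```text
{'t': 0.0, 'joint_pos': [-1.28, 0.69, -0.195, 1.566, 0.157, 0.902, -0.215], 'qd': [-0.001, 0.0, 0.001, 0.001, 0.002, 0.003, 0.001], 'joint_efforts': [-0.001, -52.756, -1.267, -15.343, -0.053, 0.007, 0.0], 'ee_pos': [158.608, 603.896, 237.915], 'eef_rot': [-0.402, -3.116, 0.003], 'ft_force': [-0.084, -0.116, -0.314], 'ft_torque': [-0.013, 0.007, 0.003], 'gripper_force': 0.0, 'grip_width': 87.919}
top [ 374.   49. 1572.] [[0.02, -1.0, 0.0], [-0.99, -0.02, -0.12], [0.12, -0.0, -0.99]]
puck [([345.0, 202.0], 0.43, [541.0, -18.0]), ([302.0, 209.0], 0.27, [517.0, 116.0])]
puck_center [([342.0, 203.0], 0.69, [538.0, -8.0])]
wedge [([228.0, 228.0], 0.76, [453.0, 341.0]), ([265.0, 156.0], 0.71, [682.0, 235.0]), ([271.0, 284.0], 0.69, [286.0, 203.0]), ([184.0, 248.0], 0.68, [390.0, 475.0])]
wedge_grip [([272.0, 285.0], 0.92, [286.0, 200.0]), ([231.0, 225.0], 0.83, [463.0, 332.0]), ([182.0, 249.0], 0.79, [387.0, 480.0]), ([265.0, 156.0], 0.58, [682.0, 234.0])]
mat_top [([445.0, 235.0], 0.65, [447.0, -328.0])]
foot [([347.0, 138.0], 0.63, [743.0, -20.0])]
corner_ground [([208.0, 138.0], 0.73, [7
[... 594 characters left out ...]
, 211.0], 0.83, [296.0, 181.0]), ([231.0, 149.0], 0.79, [384.0, 475.0]), ([266.0, 169.0], 0.63, [450.0, 317.0]), ([334.0, 164.0], 0.62, [674.0, 223.0])]
wedge_grip [([265.0, 170.0], 0.84, [444.0, 315.0]), ([236.0, 210.0], 0.74, [283.0, 190.0]), ([335.0, 168.0], 0.59, [666.0, 204.0])]
mat_top [([368.0, 321.0], 0.77, [440.0, -350.0])]
foot [([394.0, 206.0], 0.66, [744.0, -43.0])]
corner_ground []
marver [([390.0, 199.0], 0.72, [750.0, -12.0]), ([322.0, 351.0], 0.58, [289.0, -364.0])]
level_ball []
tin [([307.0, 192.0], 0.7, [522.0, 148.0])]
jar [([359.0, 249.0], 0.59, [550.0, -134.0])]
thin_wedge []
hammer [([449.0, 309.0], 0.74, [656.0, -432.0])]
file [([325.0, 351.0], 0.59, [295.0, -367.0])]
```

View pics/top0.png

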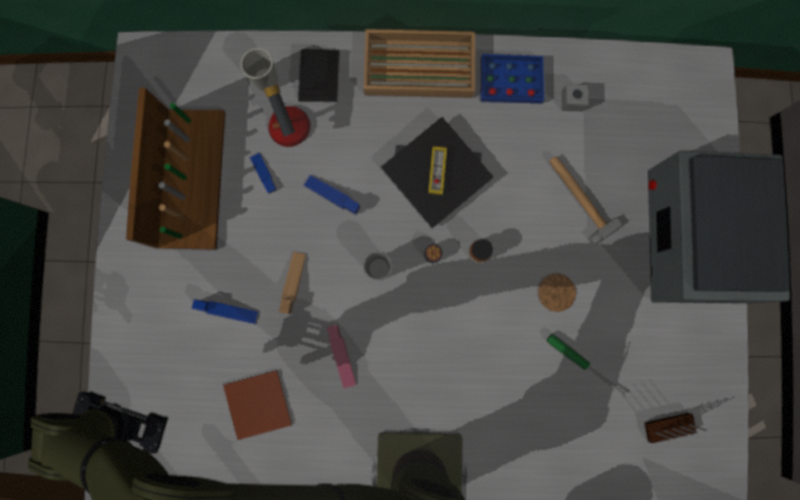

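View pics/side0.png

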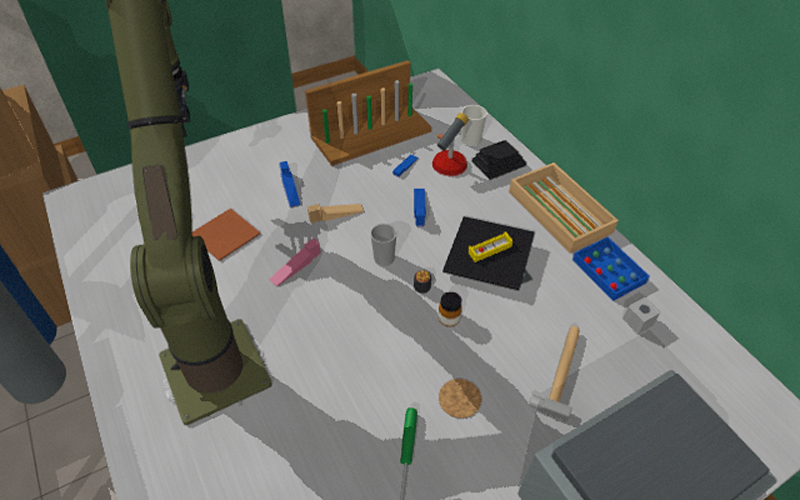

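The 800-px top view shows five wedge-like things:
- pale wood (293,282)
- blue (225,311)
- blue (332,194)
- small blue (263,172)
- pink (342,356)

By the description I choose the pale wood one. The puck, dark with a brass ring, is at (433,252). The jar (481,250) and the tin (377,265) could be taken for it. The mat is the round cork at (557,292), not the red square at (258,404). The plate's low corner is at (433,226). I'll check this in one close crop.

```bash
cat > b.py <<'E'
from h import *
p=snapshot('top');save(p,'crop1',(215,85,415,260),4)
E
python3 b.py
```

```text
(no output)
```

View pics/crop1.png

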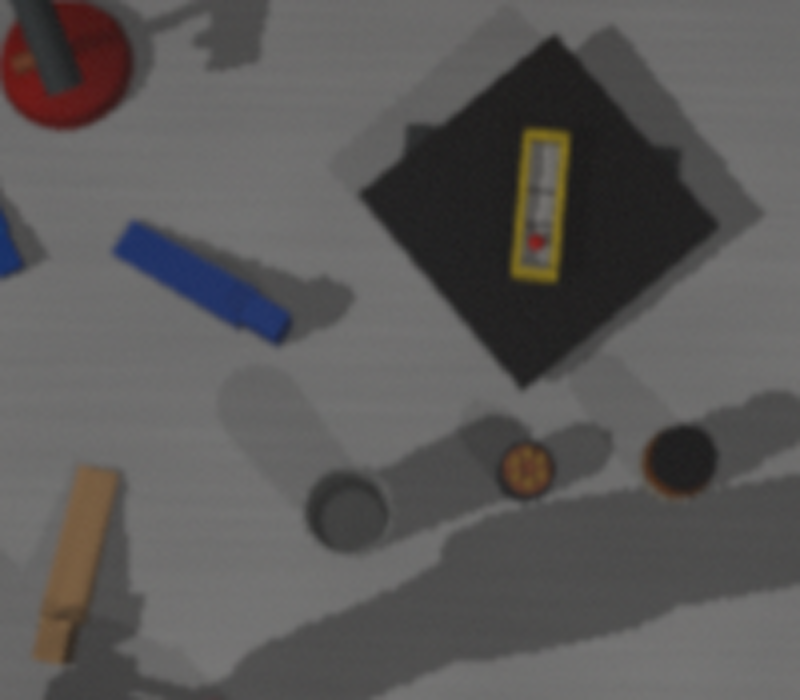

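The crop shows:
- the wooden wedge with its block at the bottom (55,640) and its tip at the top (98,468)
- the plate corners at near (521,388), right (717,226), far (556,37) and left (361,192)
- the ball at (537,242), on the low side
- the puck (526,470), tin rim (347,510) and jar lid (684,458)

Next I compute the geometry.

```bash
cat > c.py <<'E'
from h import *
p=snapshot('top'); q=snapshot('side')
P=lambda x,y,z: atz(p,(215+(x+.5)/4-.5,85+(y+.5)/4-.5),z)
N,Rr,F,L=P(521,388,31),P(717,226,39),P(556,37,47),P(361,192,39)
print('corners',np.round([N,Rr,F,L],1).tolist())
ax=(F-N)[:2];ax/=np.linalg.norm(ax);ay=(L-Rr)[:2];print('yaw',np.arctan2(ax[1],ax[0]),np.arctan2(-ay[0],ay[1]),np.linalg.norm((F-N)[:2]),np.linalg.norm(ay))
print('tin',P(347,510,100)[:2],'jar',P(684,458,75)[:2],'puck top',P(526,470,47)[:2])
print('tip',P(98,468,4)[:2],'block top',P(55,642,46)[:2], 'shoulder',P(65,610,38)[:2])
for l in ['puck','tin','jar','wedge','wedge_grip','mat_top']:
    a=spot_in(p,l);b=spot_in(q,l)
    for x in a:
        for y in b:
            r1,r2=ray(p,x['at']),ray(q,y['at']);X=tri([r1,r2])
            e=max(np.linalg.norm(np.cross(X-r[0],r[1]/np.linalg.norm(r[1]))) for r in (r1,r2))
            if e<15:print(l,X.round(1),round(e,1))
E
python3 c.py
python3 - <<'E'
import sys;sys.path.insert(0,'.')
from h import *
w=snapshot('wrist');T=bot.state();R=Ro.from_rotvec(T['eef_rot']).as_matrix()
c=-np.array(w['R']).T@np.array(w['t']);print('cam in tool',R.T@(c-T['ee_pos']),'R',(R.T@np.array(w['R']).T).round(2).tolist(),w['fx']);print(R.round(3).tolist())
E
```

```text
corners [[603.8, -15.0, 31.0], [732.8, -164.2, 39.0], [878.7, -37.1, 47.0], [753.0, 111.6, 39.0]]
yaw -0.0804240920375146 -0.07295429249709148 275.7517315557639 276.57017973284997
tin [501.02317691 112.87254112] jar [ 547.49935628 -135.29075611] puck top [538.93796202 -19.14527454]
tip [537.58486743 311.93597649] block top [400.98875415 332.2090489 ] shoulder [425.47292394 327.03948185]
puck [533.5 -25.7  29.4] 2.3
tin [507.1 118.7  47.4] 6.5
jar [ 550.5 -139.8   30. ] 0.1
jar [ 673.4 -416.3  -20.6] 2.5
wedge [301.4 168.1 313.4] 3.1
wedge [287.  194.5  24.5] 1.3
wedge [453.1 340.7   6.9] 1.8
wedge [388.2 484.8  28.9] 1.8
wedge [ 396.   625.5 -473.9] 5.9
wedge [686.2 238.1   1.2] 4.5
wedge [517.6  -8.5 286.1] 6.7
wedge_grip [455.6 337.2  -5.2] 3.7
wedge_grip [ 399.3  604.  -462.6] 12.1
wedge_grip [383.2 473.   33.1] 1.5
wedge_grip [288.8 200.7  10.5] 9.5
wedge_grip [297.1 175.4 303.9] 0.6
wedge_grip [518.4  -9.7 273.6] 6.9
mat_top [ 447.5 -333.1   -2.6] 3.0
cam in tool [  75.56181997    0.28157987 -147.3820738 ] R [[-0.0, -0.96, -0.29], [1.0, -0.0, -0.0], [-0.0, -0.29, 0.96]] 295.3451307398944
[[-0.967, 0.254, 0.0], [0.254, 0.967, 0.0], [0.0, 0.0, -1.0]]
```

```bash
cat >> h.py <<'E'
def go(x,y,z,ya):
    """shift cm/turn deg from current pose to TCP xyz, tool down, tool y at world angle ya deg"""
    s=bot.state();R=Ro.from_rotvec(s['eef_rot'])
    a=np.radians(ya);Y=np.array([np.cos(a),np.sin(a),0]);Z=np.array([0,0,-1.]);T=Ro.from_matrix(np.c_[np.cross(Y,Z),Y,Z])
    print('move',(R.inv().apply(np.array([x,y,z])-s['ee_pos'])/10).round(2).tolist(),np.degrees((R.inv()*T).as_rotvec()).round(1).tolist(),'t',s['t'])
E
python3 -c "
from h import *
go(538,-20,160,-4.4)"
```

```text
move [-52.55, -50.77, 7.87] [0.0, -0.0, 79.7] t 2.3
```

Call:
{"name": "step_arm", "arguments": {
  "series": [
    [[-52.5, -50.8, 7.9], [0, 0, 79.7], -0.4],
    [[-52.5, -50.8, 7.9], [0, 0, 79.7], -0.4],
    [[-52.5, -50.8, 7.9], [0, 0, 79.7], -0.4],
    [[-52.5, -50.8, 7.9], [0, 0, 79.7], -0.4],
    [[-52.5, -50.8, 7.9], [0, 0, 79.7], -0.4],
    [[-52.5, -50.8, 7.9], [0, 0, 79.7], -0.4],
    [[-52.5, -50.8, 7.9], [0, 0, 79.7], -0.4],
    [[-52.5, -50.8, 7.9], [0, 0, 79.7], -0.4]
  ]
}}

```text
t: 3.1
ee_pos: [365.9, 263.1, 195.9]
eef_rot: [2.098, 2.338, 0.002]
ft_force: [1.0, 0.6, -0.3]
grip_width: 61.5
gripper_force: 0.0
```

```bash
python3 -c "
from h import *
go(538,-20,160,-4.4)"
```

```text
move [-30.01, 14.04, 3.58] [0.1, -0.0, 10.6] t 3.1
```

Call:
{"name": "step_arm", "arguments": {
  "series": [
    [[-30.0, 14.0, 3.6], [0, 0, 10.6], -0.4],
    [[-30.0, 14.0, 3.6], [0, 0, 10.6], -0.4],
    [[-30.0, 14.0, 3.6], [0, 0, 10.6], -0.4],
    [[-30.0, 14.0, 3.6], [0, 0, 10.6], -0.4],
    [[-30.0, 14.0, 3.6], [0, 0, 10.6], -0.4],
    [[-30.0, 14.0, 3.6], [0, 0, 10.6], -0.4],
    [[-30.0, 14.0, 3.6], [0, 0, 10.6], -0.4],
    [[-30.0, 14.0, 3.6], [0, 0, 10.6], -0.4]
  ]
}}

```text
t: 3.9
ee_pos: [540.6, -23.8, 159.5]
eef_rot: [2.305, 2.128, -0.0]
ft_force: [-0.9, 0.4, 0.1]
grip_width: 61.8
gripper_force: 0.0
```

```bash
python3 -c "
from h import *
go(538,-20,160,-4.4)
w=snapshot('wrist');save(w,'w1',s=1.25)
for l in ['puck','foot','jar','tin']:
  print(l,[(np.round(r['at']).tolist(),round(r['score'],2),atz(w,r['at'],25).round(1).tolist()) for r in spot_in(w,l)[:3]])
th=np.linspace(0,6.28,9);
print(proj(w,[[538+22*np.cos(a),-20+22*np.sin(a),42] for a in th]).round().tolist())
"
```

```text
move [0.36, -0.29, -0.05] [0.2, 0.2, -0.2] t 3.9
puck [([317.0, 188.0], 0.69, [539.0, -25.4, 25.0]), ([242.0, 31.0], 0.44, [487.2, 118.1, 25.0])]
foot [([534.0, 162.0], 0.77, [751.5, -16.5, 25.0])]
jar [([336.0, 283.0], 0.68, [551.2, -135.0, 25.0]), ([318.0, 187.0], 0.32, [540.3, -24.2, 25.0])]
tin [([243.0, 32.0], 0.76, [487.9, 117.9, 25.0])]
[[339.0, 186.0], [331.0, 170.0], [313.0, 164.0], [297.0, 172.0], [292.0, 189.0], [300.0, 204.0], [317.0, 210.0], [333.0, 202.0], [339.0, 186.0]]
```

View pics/w1.png

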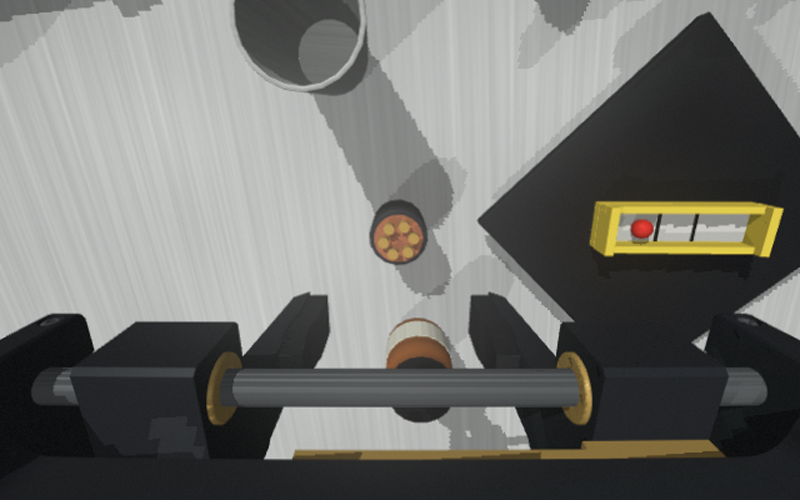

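Wrist view (800 px):
- The puck rim is centred near (398,237), with the tin above it (300,45) and the jar below (418,370).
- The plate's low corner is at (478,220).
- The ball (642,228) lies outside the lines (657 and 695), on the foot side.

```bash
python3 -c "
from h import *
w=snapshot('wrist')
print('puck',atz(w,(318.6,189),42),'corner',atz(w,(382.4,176),31), 'far corner',atz(w,(567,10),39))
print('tin', atz(w,(240,18),100),'tin near edge',atz(w,(246,74),0))
X=atz(w,(318.6,189),42)
go(X[0],X[1],9,-4.4)"
```

```text
puck [537.64170446 -13.2438309   42.        ] corner [599.28292095  -7.60860835  31.        ] far corner [747.82286142 121.55645123  39.        ]
tin [497.71762457 116.34209413 100.        ] tin near edge [474.67104764  95.25348561   0.        ]
move [0.24, -0.01, 15.08] [-0.0, -0.1, 0.5] t 4.2
```

The arm was still settling during that picture, so I take a fresh one.

```bash
cat > d.py <<'E'
from h import *
print(bot.state()['ee_pos'],np.abs(bot.state()['qd']).max())
w=snapshot('wrist')
hsv=cv2.cvtColor(w['pixels'],cv2.COLOR_RGB2HSV);
# brass bristles: saturated orange near the puck
m=((hsv[...,1]>90)&(hsv[...,0]<28)&(hsv[...,2]>50)).astype(np.uint8);m[235:]=0;m[:140]=0;m[:,:260]=0;m[:,380:]=0
ys,xs=np.nonzero(m);(c,r)=cv2.minEnclosingCircle(np.c_[xs,ys].astype(np.float32));print('bristle',c,r,len(xs),atz(w,c,48))
a=spot_in(w,'puck')[0]['at'];print('net',a,atz(w,a,27))
g=(cv2.cvtColor(w['pixels'],cv2.COLOR_RGB2GRAY)<60).astype(np.uint8);g[250:]=0
cs=max(cv2.findContours(g,0,1)[0],key=cv2.contourArea)[:,0]
k=cs[np.argmin(cs[:,0])];print('corner',k,atz(w,k,31))
X=atz(w,c,48);go(X[0],X[1],9,-4.4)
E
python3 d.py
```

```text
[537.62747569 -15.81076299 159.83165998] 0.004693916015443052
bristle (322.6690368652344, 198.85586547851562) 19.36488914489746 1123 [540.93472638 -21.30210977  48.        ]
net [321.1, 196.7] [539.34175683 -25.53888437  27.        ]
corner [387 184] [603.77026442 -15.91082976  31.        ]
move [-0.49, 0.35, 15.09] [-0.0, -0.0, 0.5] t 4.3
```

Call:
{"name": "step_arm", "arguments": {
  "series": [
    [[-0.5, 0.3, 4.0], [0, 0, 0.5], -0.4],
    [[-0.5, 0.3, 8.0], [0, 0, 0.5], -0.4],
    [[-0.5, 0.3, 11.0], [0, 0, 0.5], -0.4],
    [[-0.5, 0.3, 13.5], [0, 0, 0.5], -0.4],
    [[-0.5, 0.3, 14.9], [0, 0, 0.5], -0.4],
    [[-0.5, 0.3, 14.9], [0, 0, 0.5], -0.4],
    [[-0.5, 0.3, 14.9], [0, 0, 0.5], -0.4]
  ]
}}

```text
t: 5.0
ee_pos: [541.2, -22.6, 11.3]
eef_rot: [2.307, 2.131, 0.001]
ft_force: [0.2, 0.1, -0.4]
grip_width: 61.5
gripper_force: 0.0
```

Call:
{"name": "step_arm", "arguments": {
  "series": [
    [[0, 0, 0], [0, 0, 0], 1],
    [[0, 0, 0], [0, 0, 0], 1],
    [[0, 0, 0], [0, 0, 0], 1],
    [[0, 0, 0], [0, 0, 0], 1],
    [[0, 0, 0], [0, 0, 0], 1],
    [[0, 0, 0], [0, 0, 0], 1]
  ],
  "force": 20
}}

```text
t: 5.6
ee_pos: [541.3, -22.8, 11.7]
eef_rot: [2.308, 2.131, 0.002]
ft_force: [-0.6, 0.6, 6.1]
grip_width: 43.4
gripper_force: 20.0
```

Call:
{"name": "step_arm", "arguments": {
  "series": [
    [[0, 0, -3], [0, 0, 0], 1],
    [[0, 0, -7], [0, 0, 0], 1],
    [[0, 0, -11], [0, 0, 0], 1],
    [[0, 0, -13], [0, 0, 0], 1],
    [[0, 0, -13], [0, 0, 0], 1]
  ]
}}

```text
t: 6.1
ee_pos: [542.6, -23.0, 143.5]
eef_rot: [2.306, 2.128, 0.007]
ft_force: [0.5, 0.7, -2.2]
grip_width: 43.7
gripper_force: 20.0
```

```bash
python3 -c "
from h import *
p=snapshot('top');a=spot_in(p,'mat_top')
print(a[:2],atz(p,a[0]['at'],4), atz(p,(445.6-.1,233.6-.1),4))
hsv=cv2.cvtColor(p['pixels'],cv2.COLOR_RGB2HSV);m=((hsv[...,1]>70)&(hsv[...,0]<25)).astype(np.uint8);m[:,:420]=0;m[:,475:]=0;m[:205]=0;m[262:]=0
M=cv2.moments(m);c=(M['m10']/M['m00'],M['m01']/M['m00']);print(c,M['m00'],atz(p,c,4))
X=atz(p,c,4);go(X[0],X[1],130,-36)"
```

```text
[{'at': [444.2, 236.4], 'score': 0.57}] [ 443.20734006 -328.21767994    4.        ] [ 452.29334077 -332.33595272    4.        ]
(445.2750352609309, 233.60366713681242) 709.0 [ 451.95835919 -331.6246601     4.        ]
move [-31.49, -6.36, 1.03] [-0.0, 0.0, 31.4] t 6.2
```

Call:
{"name": "step_arm", "arguments": {
  "series": [
    [[-31.5, -6.4, 1], [0, 0, 31.4], 1],
    [[-31.5, -6.4, 1], [0, 0, 31.4], 1],
    [[-31.5, -6.4, 1], [0, 0, 31.4], 1],
    [[-31.5, -6.4, 1], [0, 0, 31.4], 1],
    [[-31.5, -6.4, 1], [0, 0, 31.4], 1],
    [[-31.5, -6.4, 1], [0, 0, 31.4], 1],
    [[-31.5, -6.4, 1], [0, 0, 31.4], 1],
    [[-31.5, -6.4, 1], [0, 0, 31.4], 1]
  ]
}}

```text
t: 7.0
ee_pos: [448.2, -336.3, 128.5]
eef_rot: [-2.804, -1.416, 0.007]
ft_force: [0.2, -0.3, -2.2]
grip_width: 43.5
gripper_force: 20.0
```

Call:
{"name": "step_arm", "arguments": {
  "series": [
    [[0, 0, 0], [0, 0, 0], 1],
    [[0, 0, 0], [0, 0, 0], 1]
  ]
}}

```text
t: 7.2
ee_pos: [452.1, -329.3, 129.5]
eef_rot: [-2.794, -1.429, 0.0]
ft_force: [0.5, 0.4, -2.4]
grip_width: 43.4
gripper_force: 20.0
```

```bash
python3 -c "
from h import *
go(452,-332,16,-36);print(bot.state()['ee_pos'],bot.state()['ft_force'])"
```

```text
move [-0.24, 0.18, 11.35] [-0.2, -0.1, 0.2] t 7.2
[ 452.14479089 -329.33209361  129.47697735] [ 0.50483831  0.38914063 -2.43870422]
```

Call:
{"name": "step_arm", "arguments": {
  "series": [
    [[-0.2, 0, 4], [0, 0, 0], 1],
    [[-0.2, 0, 8], [0, 0, 0], 1],
    [[-0.2, 0, 10], [0, 0, 0], 1],
    [[-0.2, 0, 10.8], [0, 0, 0], 1],
    [[-0.2, 0, 11.2], [0, 0, 0], 1],
    [[-0.2, 0, 11.3], [0, 0, 0], 1],
    [[-0.2, 0, 11.3], [0, 0, 0], 1]
  ]
}}

```text
t: 7.9
ee_pos: [451.5, -333.5, 18.6]
eef_rot: [2.797, 1.427, 0.001]
ft_force: [0.2, -0.2, -2.0]
grip_width: 43.2
gripper_force: 20.0
```

Call:
{"name": "step_arm", "arguments": {
  "series": [
    [[0, 0, 0.1], [0, 0, 0], 1],
    [[0, 0, 0.1], [0, 0, 0], 1],
    [[0, 0, 0.1], [0, 0, 0], 1]
  ]
}}

```text
t: 8.2
ee_pos: [450.9, -333.5, 17.1]
eef_rot: [2.798, 1.427, 0.001]
ft_force: [0.0, -0.1, -1.3]
grip_width: 43.5
gripper_force: 20.0
```

Call:
{"name": "step_arm", "arguments": {
  "series": [
    [[0, 0, 0.1], [0, 0, 0], 1],
    [[0, 0, 0.1], [0, 0, 0], 1],
    [[0, 0, 0.1], [0, 0, 0], 1]
  ]
}}

```text
t: 8.5
ee_pos: [450.8, -333.5, 15.8]
eef_rot: [2.799, 1.427, 0.0]
ft_force: [-0.1, 0.0, -0.5]
grip_width: 43.6
gripper_force: 20.0
```

Now I release and lift away.

Call:
{"name": "step_arm", "arguments": {
  "series": [
    [[0, 0, 0], [0, 0, 0], -0.4],
    [[0, 0, 0], [0, 0, 0], -0.4],
    [[0, 0, 0], [0, 0, 0], -0.4],
    [[0, 0, -3], [0, 0, 0], -0.4],
    [[0, 0, -8], [0, 0, 0], -0.4],
    [[0, 0, -13], [0, 0, 0], -0.4],
    [[0, 0, -15], [0, 0, 0], -0.4],
    [[0, 0, -15], [0, 0, 0], -0.4]
  ]
}}

```text
t: 9.3
ee_pos: [452.5, -334.7, 169.1]
eef_rot: [2.793, 1.424, 0.005]
ft_force: [0.5, 0.7, -0.6]
grip_width: 61.5
gripper_force: 0.0
```

```bash
cat > e.py <<'E'
from h import *
p=snapshot('top');q=snapshot('side')
# wooden wedge outline in the top view
hsv=cv2.cvtColor(p['pixels'],cv2.COLOR_RGB2HSV);m=((hsv[...,1]>70)&(hsv[...,0]<25)&(hsv[...,2]>60)).astype(np.uint8);m[:,:215]=0;m[:,255:]=0;m[:195]=0;m[255:]=0
cs=max(cv2.findContours(m,0,1)[0],key=cv2.contourArea)[:,0].astype(np.float32)
print(cv2.minAreaRect(cs),cv2.boxPoints(cv2.minAreaRect(cs)).tolist())
print('puck',[(r['at'],round(r['score'],2)) for r in spot_in(q,'puck')])
a=np.hstack([cv2.resize(q['pixels'][285:355,325:405],None,fx=5,fy=5),cv2.resize(p['pixels'][190:260,220:300],None,fx=5,fy=5)])
cv2.imwrite('pics/e.png',a[...,::-1]);print(a.shape)
go(470,325,230,80)
E
python3 e.py
```

```text
((233.2353057861328, 226.05882263183594), (10.6715669631958, 49.477264404296875), 14.03624439239502) [[222.058837890625, 248.76470947265625], [234.058837890625, 200.76470947265625], [244.41177368164062, 203.35293579101562], [232.41177368164062, 251.35293579101562]]
puck [([367.5, 310.5], 0.52)]
(350, 800, 3)
move [54.41, -37.02, -6.45] [-0.1, -0.1, -116.0] t 9.45
```

View pics/e.png

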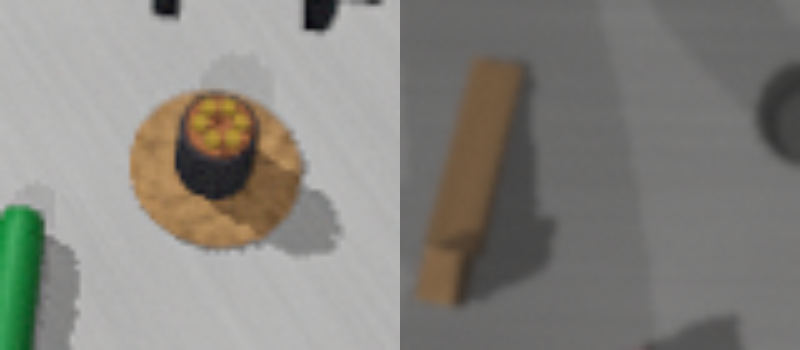

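The left crop shows the puck upright amid the mat. The right crop shows the wedge with its tip at (500,60) and its block at (440,300), so its yaw is about -8°. Next I go to the wedge, round the front of the arm.

```bash
python3 -c "
from h import *
go(560,0,200,-8.4)"
```

```text
move [33.39, -10.65, -3.5] [-0.1, -0.0, -27.6] t 9.45
```

Call:
{"name": "step_arm", "arguments": {
  "series": [
    [[33.4, -10.7, -3.5], [0, 0, -27.6], -0.4],
    [[33.4, -10.7, -3.5], [0, 0, -27.6], -0.4],
    [[33.4, -10.7, -3.5], [0, 0, -27.6], -0.4],
    [[33.4, -10.7, -3.5], [0, 0, -27.6], -0.4],
    [[33.4, -10.7, -3.5], [0, 0, -27.6], -0.4],
    [[33.4, -10.7, -3.5], [0, 0, -27.6], -0.4],
    [[33.4, -10.7, -3.5], [0, 0, -27.6], -0.4]
  ]
}}

```text
t: 10.15
ee_pos: [558.8, -0.5, 198.7]
eef_rot: [-2.376, -2.052, 0.005]
ft_force: [1.6, -0.4, -0.3]
grip_width: 61.6
gripper_force: 0.0
```

```bash
python3 -c "
from h import *
go(402,332,170,-8.4)"
```

```text
move [30.62, -20.34, 2.93] [-0.2, 0.0, 0.0] t 10.15
```

Call:
{"name": "step_arm", "arguments": {
  "series": [
    [[30.6, -20.3, 2.9], [0, 0, 0], -0.4],
    [[30.6, -20.3, 2.9], [0, 0, 0], -0.4],
    [[30.6, -20.3, 2.9], [0, 0, 0], -0.4],
    [[30.6, -20.3, 2.9], [0, 0, 0], -0.4],
    [[30.6, -20.3, 2.9], [0, 0, 0], -0.4],
    [[30.6, -20.3, 2.9], [0, 0, 0], -0.4],
    [[30.6, -20.3, 2.9], [0, 0, 0], -0.4],
    [[30.6, -20.3, 2.9], [0, 0, 0], -0.4]
  ]
}}

```text
t: 10.95
ee_pos: [398.7, 334.8, 169.2]
eef_rot: [-2.367, -2.061, 0.005]
ft_force: [0.5, 0.2, -0.1]
grip_width: 61.7
gripper_force: 0.0
```

Call:
{"name": "step_arm", "arguments": {
  "series": [
    [[0, 0, 0], [0, 0, 0], -0.4],
    [[0, 0, 0], [0, 0, 0], -0.4],
    [[0, 0, 0], [0, 0, 0], -0.4],
    [[0, 0, 0], [0, 0, 0], -0.4]
  ]
}}

```text
t: 11.35
ee_pos: [404.2, 327.8, 171.3]
eef_rot: [2.38, 2.049, -0.001]
ft_force: [0.0, 0.6, -0.0]
grip_width: 61.8
gripper_force: 0.0
```

```bash
cat > f.py <<'E'
from h import *
print(bot.state()['ee_pos'],np.abs(bot.state()['qd']).max())
w=snapshot('wrist');save(w,'w2',s=1.25)
a=np.radians(-8.4);g=np.array([402,332,0]);x=np.array([np.cos(a),np.sin(a),0]);y=np.array([-x[1],x[0],0])
for i,j,k in [(-17,12,46),(-17,-12,46),(17,12,46),(17,-12,46),(137,16,4),(137,-16,4)]: print((i,j,k),(proj(w,g+i*x+j*y+[0,0,k])[0]*1.25).round())
E
python3 f.py
```

```text
[404.15228395 327.78815267 171.30369154] 0.008369400148640115
(-17, 12, 46) [372. 216.]
(-17, -12, 46) [373. 247.]
(17, 12, 46) [417. 216.]
(17, -12, 46) [417. 247.]
(137, 16, 4) [554. 201.]
(137, -16, 4) [550. 236.]
```

View pics/w2.png

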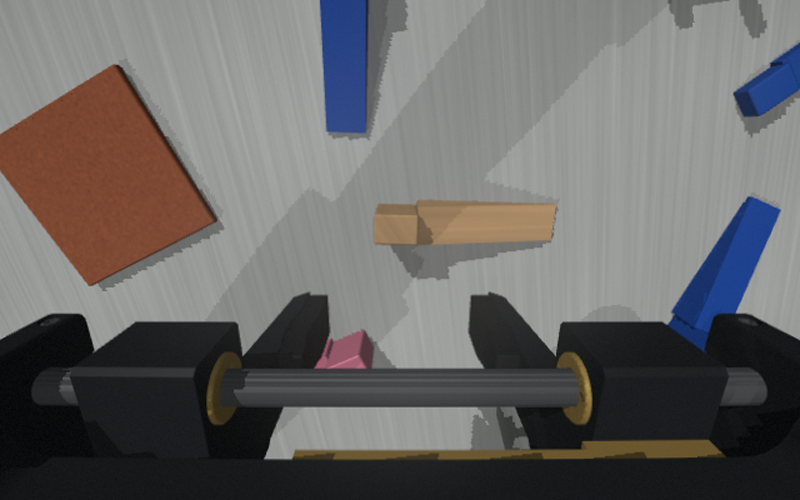

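The view shows the wooden wedge with its block at (396,225) and its tip at (555,222), clear of the fingers. The pink look-alike (345,350) lies under the lower edge of the picture. I refine the wedge pose by fitting its silhouette.

```bash
cat > fit.py <<'E'
from h import *
from scipy.optimize import minimize
def fitw(w,m,x0):
    B=[(-17,s*12,z) for s in(1,-1) for z in(0,46)]+[(17,s*12,z) for s in(1,-1) for z in(0,46)]
    C=[(17,s*16,z) for s in(1,-1) for z in(0,30)]+[(137,s*16,z) for s in(1,-1) for z in(0,4)]
    def mask(v):
        r=np.zeros(m.shape,np.uint8);R=Ro.from_euler('z',v[2]/100).as_matrix()
        for P in (B,C):
            u=proj(w,np.array(P)@R.T+[v[0],v[1],0]);h=cv2.convexHull(np.round(u*16).astype(np.int32))
            cv2.fillConvexPoly(r,h,1,shift=4)
        return r
    f=lambda v:(mask(v)!=m).sum()
    b=minimize(f,x0,method='Nelder-Mead',options=dict(initial_simplex=[x0]+[np.array(x0)+d for d in ([6,0,0],[0,6,0],[0,0,6])]))
    print('fit grip',b.x.round(1),'yaw deg',round(np.degrees(b.x[2]/100),1),'err',b.fun,'of',m.sum());return b.x
if __name__=='__main__':
    w=snapshot('wrist');hsv=cv2.cvtColor(w['pixels'],cv2.COLOR_RGB2HSV)
    m=((hsv[...,1]>60)&(hsv[...,0]>8)&(hsv[...,0]<25)&(hsv[...,2]>50)).astype(np.uint8);m[220:]=0;m[:,:280]=0;m[:130]=0
    v=fitw(w,m,[402,332,-15]);go(v[0],v[1],33,np.degrees(v[2]/100))
    print(np.degrees(bot.state()['joint_pos'][-1]))
E
python3 fit.py
```

```text
fit grip [402.8 333.3 -17.9] yaw deg -10.3 err 231.0 of 4615
move [0.46, -0.19, 13.85] [0.0, 0.0, 1.8] t 11.45
-44.3603619409043
```

Call:
{"name": "step_arm", "arguments": {
  "series": [
    [[0.5, -0.2, 4], [0, 0, 1.8], -0.4],
    [[0.5, -0.2, 8], [0, 0, 1.8], -0.4],
    [[0.5, -0.2, 11], [0, 0, 1.8], -0.4],
    [[0.5, -0.2, 12.8], [0, 0, 1.8], -0.4],
    [[0.5, -0.2, 13.6], [0, 0, 1.8], -0.4],
    [[0.5, -0.2, 13.7], [0, 0, 1.8], -0.4],
    [[0.5, -0.2, 13.7], [0, 0, 1.8], -0.4],
    [[0.5, -0.2, 13.7], [0, 0, 1.8], -0.4]
  ]
}}

```text
t: 12.25
ee_pos: [402.6, 335.4, 35.5]
eef_rot: [-2.41, -2.016, -0.003]
ft_force: [0.6, -0.7, 0.0]
grip_width: 61.8
gripper_force: 0.0
```

Call:
{"name": "step_arm", "arguments": {
  "series": [
    [[0, 0, 0], [0, 0, 0], 1],
    [[0, 0, 0], [0, 0, 0], 1],
    [[0, 0, 0], [0, 0, 0], 1],
    [[0, 0, 0], [0, 0, 0], 1],
    [[0, 0, 0], [0, 0, 0], 1],
    [[0, 0, 0], [0, 0, 0], 1]
  ],
  "force": 30
}}

```text
t: 12.85
ee_pos: [402.1, 335.1, 34.7]
eef_rot: [-2.41, -2.016, -0.001]
ft_force: [0.0, -1.0, 4.0]
grip_width: 33.6
gripper_force: 30.0
```

Call:
{"name": "step_arm", "arguments": {
  "series": [
    [[0, 0, -3], [0, 0, 0], 1],
    [[0, 0, -7], [0, 0, 0], 1],
    [[0, 0, -11], [0, 0, 0], 1],
    [[0, 0, -13], [0, 0, 0], 1],
    [[0, 0, -13], [0, 0, 0], 1],
    [[0, 0, -13], [0, 0, 0], 1]
  ]
}}

```text
t: 13.45
ee_pos: [401.5, 334.8, 164.0]
eef_rot: [-2.409, -2.016, 0.001]
ft_force: [-1.2, 0.1, -0.6]
grip_width: 33.6
gripper_force: 30.0
```

```bash
python3 -c "
from h import *
go(462,-4,165,-4.4);print(bot.state()['ft_force'],bot.state()['grip_width'])"
```

```text
move [-32.29, 11.93, -0.1] [-0.0, 0.0, -5.8] t 13.45
[-1.19087361  0.13192859 -0.59820562] 33.59670683484009
```

Call:
{"name": "step_arm", "arguments": {
  "series": [
    [[-32.3, 11.9, -0.5], [0, 0, -5.8], 1],
    [[-32.3, 11.9, -0.5], [0, 0, -5.8], 1],
    [[-32.3, 11.9, -0.5], [0, 0, -5.8], 1],
    [[-32.3, 11.9, -0.5], [0, 0, -5.8], 1],
    [[-32.3, 11.9, -0.5], [0, 0, -5.8], 1],
    [[-32.3, 11.9, -0.5], [0, 0, -5.8], 1],
    [[-32.3, 11.9, -0.5], [0, 0, -5.8], 1],
    [[-32.3, 11.9, -0.5], [0, 0, -5.8], 1]
  ]
}}

```text
t: 14.25
ee_pos: [461.4, -11.9, 167.9]
eef_rot: [2.318, 2.119, -0.008]
ft_force: [-0.6, -0.6, -0.6]
grip_width: 33.4
gripper_force: 30.0
```

Call:
{"name": "step_arm", "arguments": {
  "series": [
    [[0, 0, 0], [0, 0, 0], 1],
    [[0, 0, 0], [0, 0, 0], 1],
    [[0, 0, 0], [0, 0, 0], 1]
  ]
}}

```text
t: 14.55
ee_pos: [461.5, -1.9, 168.9]
eef_rot: [-2.299, -2.138, 0.001]
ft_force: [0.6, -0.1, -1.5]
grip_width: 33.7
gripper_force: 30.0
```

```bash
cat > g.py <<'E'
from h import *
print(bot.state()['ee_pos'],np.abs(bot.state()['qd']).max())
w=snapshot('wrist')
g=(cv2.cvtColor(w['pixels'],cv2.COLOR_RGB2GRAY)<60).astype(np.uint8);g[250:]=0
cs=max(cv2.findContours(g,0,1)[0],key=cv2.contourArea)[:,0]
k=cs[np.argmin(cs[:,0])];print('corner',k,atz(w,k,31))
save(w,'w3',s=1.25)
p=snapshot('top')
g=(cv2.cvtColor(p['pixels'],cv2.COLOR_RGB2GRAY)<38).astype(np.uint8);g[:,:295]=0;g[:,400:]=0;g[185:]=0;g[:90]=0
g=cv2.morphologyEx(g,cv2.MORPH_OPEN,np.ones((3,3)))
cs=max(cv2.findContours(g,0,1)[0],key=cv2.contourArea)
e=cv2.minEnclosingTriangle;r=cv2.minAreaRect(cs);print(r)
b=cv2.boxPoints(r);print(b.tolist());b=b[np.argsort(-b[:,1])]
N=atz(p,b[0],31);F=atz(p,b[3],47);print(N,F,np.degrees(np.arctan2(*(F-N)[[1,0]])),np.linalg.norm((F-N)[:2]))
go(462,-4,40,-4.4)
E
python3 g.py
```

```text
[461.54108096  -1.901993   168.87179835] 0.00842369865962723
corner [457 190] [599.76515821 -16.1464678   31.        ]
((349.7698059082031, 136.55198669433594), (62.338748931884766, 62.971988677978516), 50.71058654785156)
[[305.6633605957031, 132.36634826660156], [354.4009704589844, 92.49009704589844], [393.8762512207031, 140.7376251220703], [345.1386413574219, 180.61387634277344]]
[606.97119694 -15.71027464  31.        ] [883.24700122 -39.47411588  47.        ] -4.91619147177235 277.29594331568944
move [-0.17, 0.04, 12.92] [-0.0, -0.0, 0.2] t 14.65
```

View pics/w3.png

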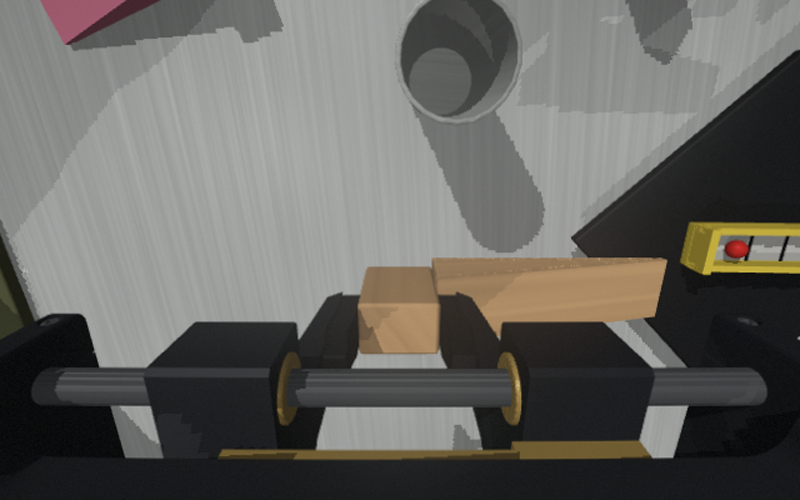

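The wedge is held level and pointing at the plate corner (575,238). Its tip is near the corner, so I back off before lowering.

Call:
{"name": "step_arm", "arguments": {
  "series": [
    [[0.1, -2.5, 1], [0, 0, 0], 1],
    [[0.1, -2.5, 4], [0, 0, 0], 1],
    [[0.1, -2.5, 8], [0, 0, 0], 1],
    [[0.1, -2.5, 11], [0, 0, 0], 1],
    [[0.1, -2.5, 12.5], [0, 0, 0], 1],
    [[0.1, -2.5, 13.0], [0, 0, 0], 1],
    [[0.1, -2.5, 13.2], [0, 0, 0], 1],
    [[0.1, -2.5, 13.2], [0, 0, 0], 1]
  ]
}}

```text
t: 15.45
ee_pos: [440.1, -0.1, 39.6]
eef_rot: [-2.3, -2.135, 0.006]
ft_force: [-0.1, -0.0, -1.0]
grip_width: 33.8
gripper_force: 30.0
```

Call:
{"name": "step_arm", "arguments": {
  "series": [
    [[0, 0, 0], [0, 0, 0], 1],
    [[0, 0, 0.1], [0, 0, 0], 1],
    [[0, 0, 0.1], [0, 0, 0], 1]
  ]
}}

```text
t: 15.75
ee_pos: [440.0, -0.6, 39.1]
eef_rot: [-2.3, -2.134, 0.006]
ft_force: [0.1, -0.4, -1.0]
grip_width: 33.6
gripper_force: 30.0
```

Call:
{"name": "step_arm", "arguments": {
  "series": [
    [[0, 0, 0.3], [0, 0, 0], 1],
    [[0, 0, 0.3], [0, 0, 0], 1],
    [[0, 0, 0.3], [0, 0, 0], 1]
  ]
}}

```text
t: 16.05
ee_pos: [439.8, -1.0, 36.1]
eef_rot: [-2.301, -2.133, 0.007]
ft_force: [0.6, -0.1, -1.3]
grip_width: 33.7
gripper_force: 30.0
```

```bash
python3 -c "
from h import *
s=bot.state();print(s['joint_pos'],s['ft_force'],s['ft_torque']);go(440,0,34.5,-4.6)"
```

```text
[-0.0732658   0.87592946 -0.04689986  2.24613711  0.94416122  0.04410827
 -1.12290566] [ 0.55482077 -0.08573227 -1.34517474] [-0.04661741  0.08083858 -0.00052824]
move [0.1, 0.02, 0.16] [-0.3, 0.0, 0.3] t 16.05
```

Joint 6 is near its lower limit here, so I go forward a little before touching down.

Call:
{"name": "step_arm", "arguments": {
  "series": [
    [[0, 0.6, 0], [0, 0, 0], 1],
    [[0, 1.2, 0], [0, 0, 0], 1],
    [[0, 1.2, 0.1], [-0.3, 0, 0.2], 1],
    [[0, 1.2, 0.1], [-0.3, 0, 0.2], 1],
    [[0, 1.2, 0.1], [-0.3, 0, 0.2], 1]
  ]
}}

```text
t: 16.55
ee_pos: [451.1, -2.1, 35.0]
eef_rot: [-2.308, -2.132, 0.003]
ft_force: [-0.2, -0.5, -0.5]
grip_width: 33.8
gripper_force: 30.0
```

```bash
cat > i.py <<'E'
from h import *
s=bot.state();print(s['joint_pos'][5].round(3),s['ee_pos'].round(1),s['ft_force'].round(1),s['grip_width'])
w=snapshot('wrist');im=w['pixels'];H=cv2.cvtColor(im,cv2.COLOR_RGB2HSV)
y=((H[...,0]>22)&(H[...,0]<35)&(H[...,1]>150)&(H[...,2]>90)).astype(np.uint8)
r=(((H[...,0]<6)|(H[...,0]>174))&(H[...,1]>150)&(H[...,2]>70)).astype(np.uint8)
# biggest yellow blob = level; red inside its rectangle = ball
c=max(cv2.findContours(cv2.dilate(y,np.ones((5,5))),0,1)[0],key=cv2.contourArea);b=cv2.minAreaRect(c)
ins=np.zeros_like(r);cv2.fillPoly(ins,[cv2.boxPoints(b).astype(int)],1);ys,xs=np.nonzero(r&ins)
bx=cv2.boundingRect(c);print('level',bx,'ball',(xs.min(),xs.max(),ys.min(),ys.max()) if len(xs) else None)
import sys
if len(sys.argv)>1: save(w,sys.argv[1],s=1.25)
go(456,-4,34.5,-4.6)
E
python3 i.py
```

```text
0.087 [451.1  -2.1  35. ] [-0.2 -0.5 -0.5] 33.75387570140753Traceback (most recent call last):
  File "i.py", line 7, in <module>
    c=max(cv2.findContours(cv2.dilate(y,np.ones((5,5))),0,1)[0],key=cv2.contourArea);b=cv2.minAreaRect(c)
ValueError: max() iterable argument is empty
```

Call:
{"name": "step_arm", "arguments": {
  "series": [
    [[0, 1.5, 0], [0, 0, 0], 1],
    [[0, 3, 0], [0, 0, 0], 1],
    [[0, 4.5, 0], [0, 0, 0], 1],
    [[0, 5.5, 0.05], [0, 0, 0], 1],
    [[0, 6.2, 0.05], [0, 0, 0], 1],
    [[0, 6.9, 0.05], [0, 0, 0], 1],
    [[0, 7.5, 0.05], [0, 0, 0], 1],
    [[0, 7.5, 0.05], [0, 0, 0], 1]
  ]
}}

```text
t: 17.4
ee_pos: [522.7, -8.4, 34.6]
eef_rot: [-2.305, -2.13, 0.01]
ft_force: [-7.2, 0.8, 8.9]
grip_width: 33.6
gripper_force: 30.0
```

```bash
cat > j.py <<'E'
from h import *
import sys
s=bot.state();print(s['ee_pos'].round(1),s['ft_force'].round(1),s['grip_width'],s['gripper_force'])
p=snapshot('top');H=cv2.cvtColor(p['pixels'],cv2.COLOR_RGB2HSV)
def cen(m):
    ys,xs=np.nonzero(m);return (xs.mean(),ys.mean(),len(xs)) if len(xs) else None
sub=np.zeros(H.shape[:2],bool);sub[112:162,335:365]=1
red=sub&((H[...,0]<7)|(H[...,0]>172))&(H[...,1]>110)
yel=sub&(H[...,0]>20)&(H[...,0]<36)&(H[...,1]>110)
c=cen(red);ys,xs=np.nonzero(yel);b=cv2.minAreaRect(np.c_[xs,ys].astype(np.float32));print('red',c,'level rect',b)
X=atz(p,c[:2],55);Y=atz(p,b[0],58);d=(X-Y)[:2];a=np.radians(-4.6);print('ball travel approx',-(d@[np.cos(a),np.sin(a)]))
if len(sys.argv)>1: save(p,sys.argv[1],(300,80,400,210),4)
go(554,-11,34.5,-4.6)
E
python3 j.py
```

```text
[522.7  -8.4  34.6] [-7.2  0.8  8.9] 33.59258701529064 30.027401447296143
red (np.float64(348.7142857142857), np.float64(143.5), 14) level rect ((349.57586669921875, 135.58966064453125), (13.204231262207031, 39.11442565917969), 4.763641834259033)
ball travel approx 24.17062706751026
move [-0.01, 3.14, -0.01] [-0.4, 0.2, 0.1] t 17.45
```

Call:
{"name": "step_arm", "arguments": {
  "series": [
    [[0, 0.6, -0.05], [0, 0, 0], 1],
    [[0, 1.2, -0.05], [0, 0, 0], 1],
    [[0, 1.8, -0.05], [0, 0, 0], 1],
    [[0, 2.4, -0.05], [0, 0, 0], 1],
    [[0, 2.4, -0.05], [0, 0, 0], 1],
    [[0, 2.4, -0.05], [0, 0, 0], 1],
    [[0, 2.4, -0.05], [0, 0, 0], 1],
    [[0, 2.4, -0.05], [0, 0, 0], 1]
  ]
}}

```text
t: 18.25
ee_pos: [548.2, -10.2, 34.6]
eef_rot: [-2.306, -2.131, 0.007]
ft_force: [-5.8, 1.6, 3.8]
grip_width: 33.6
gripper_force: 30.0
```

Call:
{"name": "step_arm", "arguments": {
  "series": [
    [[0, 0, 0], [0, 0, 0], 1],
    [[0, 0, 0], [0, 0, 0], 1],
    [[0, 0, 0], [0, 0, 0], 1],
    [[0, 0, 0], [0, 0, 0], 1],
    [[0, 0, 0], [0, 0, 0], 1],
    [[0, 0, 0], [0, 0, 0], 1]
  ]
}}

```text
t: 18.85
ee_pos: [548.2, -10.2, 34.6]
eef_rot: [-2.307, -2.131, 0.007]
ft_force: [-6.3, -0.8, 3.1]
grip_width: 33.6
gripper_force: 30.0
```

```bash
python3 j.py t5
```

```text
[548.2 -10.2  34.6] [-6.3 -0.8  3.1] 33.60964010513446 29.996191263198853
red (np.float64(349.5), np.float64(135.71428571428572), 14) level rect ((349.67803955078125, 135.27423095703125), (13.277580261230469, 39.11503219604492), 4.573921203613281)
ball travel approx 0.6899732069951084
move [-0.03, 0.58, 0.01] [-0.2, 0.1, 0.1] t 18.9
```

View pics/t5.png

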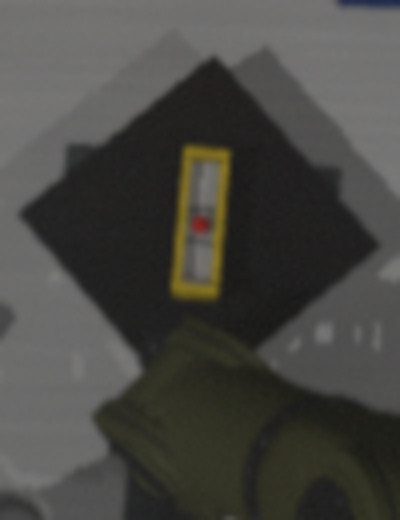

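The crop shows the red ball (200,224) midway between the black lines (y about 207 and 240). I open slightly, since the plate corner is near the front finger, then lift straight up and look again.

Call:
{"name": "step_arm", "arguments": {
  "series": [
    [[0, 0, 0], [0, 0, 0], 0],
    [[0, 0, 0], [0, 0, 0], 0],
    [[0, 0, 0], [0, 0, 0], 0],
    [[0, 0, 0], [0, 0, 0], 0]
  ]
}}

```text
t: 19.3
ee_pos: [551.1, -10.0, 35.0]
eef_rot: [2.308, 2.131, 0.0]
ft_force: [0.0, 0.2, 0.1]
grip_width: 44.2
gripper_force: 0.0
```

Call:
{"name": "step_arm", "arguments": {
  "series": [
    [[0, 0, -0.5], [0, 0, 0], 0],
    [[0, 0, -1.5], [0, 0, 0], 0],
    [[0, 0, -4], [0, 0, 0], 0],
    [[0, 0, -8], [0, 0, 0], 0],
    [[0, 0, -12], [0, 0, 0], 0],
    [[0, 0, -15], [0, 0, 0], 0],
    [[0, 0, -15], [0, 0, 0], 0],
    [[0, 0, -15], [0, 0, 0], 0]
  ]
}}

```text
t: 20.1
ee_pos: [550.7, -10.2, 185.8]
eef_rot: [2.307, 2.13, 0.0]
ft_force: [-0.6, -0.4, -0.5]
grip_width: 44.3
gripper_force: 0.0
```

```bash
python3 j.py
python3 - <<'E'
from h import *
w=snapshot('wrist');q=snapshot('side')
a=np.hstack([w['pixels'][60:300,240:640],cv2.resize(q['pixels'][165:265,310:440],(400,240),interpolation=cv2.INTER_CUBIC)])
cv2.imwrite('pics/w6.png',a[...,::-1])
E
```

```text
[550.7 -10.2 185.8] [-0.6 -0.4 -0.5] 44.288435412618675 0.0
red (np.float64(349.5), np.float64(135.71428571428572), 14) level rect ((349.8689880371094, 133.57241821289062), (13.121186256408691, 35.87565231323242), 4.763641834259033)
ball travel approx 6.058468612315433
move [-0.01, 0.42, 15.02] [-0.1, 0.1, 0.0] t 20.15
```

View pics/w6.png

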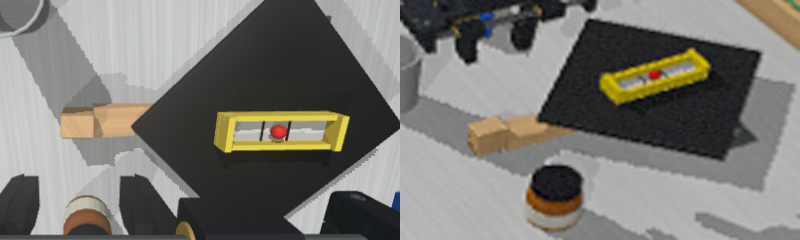

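The ball lies between the lines and the wedge carries the corner with nothing touching it. I retract for a last unobstructed check.

Call:
{"name": "step_arm", "arguments": {
  "series": [
    [[0, -2, -2], [0, 0, 0], 0],
    [[0, -5, -5], [0, 0, 0], 0],
    [[0, -8, -8], [0, 0, 0], 0],
    [[0, -8, -8], [0, 0, 0], 0],
    [[0, -8, -8], [0, 0, 0], 0],
    [[0, -8, -8], [0, 0, 0], 0],
    [[0, -8, -8], [0, 0, 0], 0],
    [[0, -8, -8], [0, 0, 0], 0]
  ]
}}

```text
t: 21.05
ee_pos: [471.0, -3.5, 264.0]
eef_rot: [-2.308, -2.13, 0.003]
ft_force: [0.5, 0.1, 0.2]
grip_width: 44.2
gripper_force: 0.0
```

```bash
python3 j.py
python3 - <<'E'
from h import *
w=snapshot('wrist');p=snapshot('top')
a=np.hstack([cv2.resize(w['pixels'][110:260,400:600],(400,300),interpolation=cv2.INTER_CUBIC),cv2.resize(p['pixels'][108:168,310:390],(400,300),interpolation=cv2.INTER_CUBIC)])
cv2.imwrite('pics/w7.png',cv2.convertScaleAbs(a[...,::-1],alpha=1.3))
E
```

```text
[471.   -3.5 264. ] [0.5 0.1 0.2] 44.16748397731454 0.0
red (np.float64(349.5), np.float64(135.71428571428572), 14) level rect ((349.7692565917969, 135.1538543701172), (13.081071853637695, 38.72343063354492), 4.969740390777588)
ball travel approx 1.0943938915419407
move [-0.08, 8.39, 22.95] [-0.1, 0.0, 0.0] t 21.1
```

View pics/w7.png

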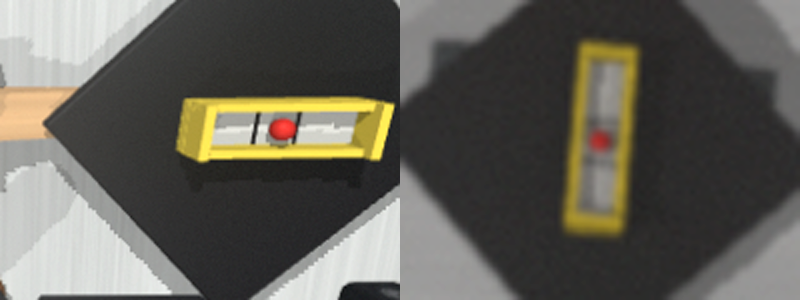

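The left crop shows the ball (283,129) between the lines (257 and 297). Most of its offset is parallax, because the ball stands above the lines. In the right crop it is centred at (599,141), about 1 mm from the middle. I hand the job in.

```bash
python3 -c "
from plant import order
print(order.job_done())"
```

```text
the job is handed in; nothing more can be done
None
```

The job is handed in, at about 21 s on the robot's clock: the puck stands upright on the cork mat, and the wooden wedge carries the low corner with the level ball about 1 mm from the middle, between its lines. No verdict came back when I handed it in.

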